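# Clear and load the jar mixer, select its range key and start it

### The arm

A 7-joint arm with a two-finger parallel gripper is mounted at the origin on a cart in front of the work surface, level with it; the furniture and walls round the work are solid. World frame = base frame: x ahead of the robot, y to its left, z up, the work surface at z = 0. Lengths are in mm, angles in rad, forces in N, time in s.
With the tool pointing down it reaches from about 400 to 925 mm from the base axis. Payload 5.6 kg.
Tool frame: the origin (TCP) lies between the finger pads; the fingertips stand manip.finger_overhang ahead of it and the grasp point (between the pads) lies 11 mm behind it (manip.finger_overhang is the distance from the TCP to the fingertips, in mm); z points along the fingers, y is the line along which they close (so a half turn about z gives the same grasp; the last joint's range is limited). The gripper opens to 85 mm and grips with 20 to 120 N. Pads are 22 mm wide; open, the fingers measure 114 mm over their backs; the gripper's body (76 mm by 85 mm) begins 54 mm behind the grasp point. The pads swing forward as they close: fully open they stand 13 mm farther back than shut.
Start: joints at [-1.241, 0.468, -0.012, 1.603, 0.006, 1.071, -0.056], TCP at [236.787, 605.344, 212.19] pointing down, gripper open.
Joint ranges: [-2.53, 2.53], [-0.31, 2.02], [-1.57, 1.55], [0.28, 2.44], [-1.29, 4.43], [0.15, 1.84], [-2.92, 2.92]. Speed limits (rad/s): [2.57, 2.57, 3.14, 3.14, 3.14, 3.14, 3.14].

### API

Orientations are given as a unit quaternion [w, x, y, z].
In Python, from station import status, imaging, ticket, manip gives the robot as it stands. The module is installed in compiled form; this text tells all that it offers.
- The arm moves only by the shell command python3 -m crank 'ROWS' [FORCE]. ROWS is JSON, a list that holds one entry, the list of rows, each a list of 5 numbers: the closure, from 0 (fully open) to 1 (shut), then the shift along the tool's x, y, z in cm, then the turn about the tool's z in rad. A call has 1 to 12 rows; each row is the pose to reach, as a shift and turn from the pose commanded when the call began, along the tool's axes at that moment; what a row does not reach only later rows make up. A row lasts 1/8 s, in which the tool goes at most 62.5 mm and 10.7 degrees, less where a joint would pass 70% of its speed; a pose out of reach is approached as far as the arm can. A call with a gripper value outside its range is refused whole. The fingers move at their own pace and stop on an object; FORCE is the grip in N (left out, the last holds). Time passes only in rows, so rows that repeat a pose let the fingers close. It gives the time, the measured TCP pose, the force, the opening and the grip force at its end, in the units of the state.
- status.get_state(): the state, without advancing time (a new reading comes with each control period).
- imaging.read_camera(name): name is "scene" or "top"; returns a dict with "frame" (400x640x3 uint8, blue, green, red), "fx", "fy", "cx", "cy" (pixels), "world_from_camera" (4x4, takes a point from camera to world coordinates). Camera axes: x right, y up, looking along -z (the intrinsics and any distortion apply to the point x, -y, -z); pixel columns grow to the right and rows downward; lengths in mm; the calibration is good to about 2 mm. A picture is of the moment at which its call begins. There is no depth.
- ticket.job_done(): hands the job in; it is judged then, once.
The state is a dict: "time": time; "qpos": joint angles; "dq": joint speeds; "joint_torque": joint torques, N m; "tcp_pos": TCP position; "orientation": TCP orientation; "force": force on the tool from outside, world axes, zero at the start; "ft_torque": the same for the moment, N m; "grip_width": opening from 0.0 (shut) to 1.0 (fully open); "grip_force": force on a finger pad.
Only numpy, scipy, OpenCV 4.12 (cv2) and the standard library are available. Lean on these libraries where they do the work, as an engineer would, in place of code of your own. Each camera call takes 0.05 s, during which the arm holds its last target. There are 200 camera calls.

### The job

Clear the jar mixer and load it: take the empty beaker that was left in the tray out and stand it upright on the bench, and stand every small pigment jar upright in the tray, one to a pocket, with the pockets filled from your left end without a gap. Then, on the control box, press down the latching key whose dots give the number of jars, so that it stays down and the standby key pops up, and after that press and let go the spring buttons one at a time: first the square one, then the small round one, then the large round one. Leave the larger dye bottle and everything else on the bench where it stands, and never press the large button while standby is latched.

Things in the scene. Friction and masses are not known exactly. Their poses are not given: they have to be found in the camera images.
- mixer: jar mixer, fixed: grey base 100 (x, across) x 320 (y, along the row, to the robot's left) x 30 mm, origin under its centre on the bench. On it a steel row of four square pockets along y, pitch 70 mm, 62 mm clear, floor 34 mm and wall rims 70 mm above the bench (36 mm deep), walls 6 to 8 mm. Black dots in front of the pockets count 1 to 4 from the left end (+y)
- pocket_1 (a point): centre of the floor of mixer pocket 1 (pocket 1 is at the robot's left end, +y, pocket 4 at the right end), 34 mm above the bench; it turns with the mixer
- pocket_2 (a point): centre of the floor of mixer pocket 2 (pocket 1 is at the robot's left end, +y, pocket 4 at the right end), 34 mm above the bench; it turns with the mixer
- pocket_3 (a point): centre of the floor of mixer pocket 3 (pocket 1 is at the robot's left end, +y, pocket 4 at the right end), 34 mm above the bench; it turns with the mixer
- pocket_4 (a point): centre of the floor of mixer pocket 4 (pocket 1 is at the robot's left end, +y, pocket 4 at the right end), 34 mm above the bench; it turns with the mixer
- jar_0: small pigment jar with a white screw lid, 78 mm tall, about 52 mm across body and lid (round), 0.1 kg, origin at the centre of its underside, z up along it. Two to four such jars are on the bench; a missing one reads None
- jar_1: small pigment jar with a white screw lid, 78 mm tall, about 52 mm across body and lid (round), 0.1 kg, origin at the centre of its underside, z up along it. Two to four such jars are on the bench; a missing one reads None
- jar_2: small pigment jar with a white screw lid, 78 mm tall, about 52 mm across body and lid (round), 0.1 kg, origin at the centre of its underside, z up along it. Two to four such jars are on the bench; a missing one reads None
- jar_3: small pigment jar with a white screw lid, 78 mm tall, about 52 mm across body and lid (round), 0.1 kg, origin at the centre of its underside, z up along it. Two to four such jars are on the bench; a missing one reads None
- beaker: small empty glass beaker, 71 mm tall, body 52 mm across, rim 57 mm, thin clear wall, 0.07 kg, left standing in pocket 1 of the mixer at the start; origin at the centre of its underside, z up along it
- dye_bottle: squat dye bottle with white cap, 97 mm tall, 65 mm across, standing among the jars: larger than a jar, not a jar, stays where it is; origin at the centre of its underside
- control_box: mixer's control box, fixed: 130 (x, away from the robot at yaw 0) x 176 mm (y, left), top 56 mm above the bench; origin under its centre. Far row: four interlocked latching keys, white caps 24 x 22 mm, 38 mm apart, left to right: standby (bar mark), 2, 3, 4 dots. Near row: three grey spring buttons 50 mm apart, left to right: large round, square, small round
- key_standby (a joint): travel of the standby key (leftmost, bar mark; latched at the start): 0 up, about 0.009 m latched, 0.011 at the stop. Pressed straight down to its stop (4 to 12 N) and let go, it stays latched and throws up the key latched before. Cap centre at x +30, y +57 mm in the control box's frame, cap top 72 mm above the bench when up, lower by the travel when down
- key_2 (a joint): travel of the 2-dot key: 0 up, about 0.009 m latched, 0.011 at the stop. Pressed straight down to its stop (4 to 12 N) and let go, it stays latched and throws up the key latched before. Cap centre at x +30, y +19 mm in the control box's frame, cap top 72 mm above the bench when up, lower by the travel when down
- key_3 (a joint): travel of the 3-dot key: 0 up, about 0.009 m latched, 0.011 at the stop. Pressed straight down to its stop (4 to 12 N) and let go, it stays latched and throws up the key latched before. Cap centre at x +30, y -19 mm in the control box's frame, cap top 72 mm above the bench when up, lower by the travel when down
- key_4 (a joint): travel of the 4-dot key (rightmost): 0 up, about 0.009 m latched, 0.011 at the stop. Pressed straight down to its stop (4 to 12 N) and let go, it stays latched and throws up the key latched before. Cap centre at x +30, y -57 mm in the control box's frame, cap top 72 mm above the bench when up, lower by the travel when down
- btn_square (a joint): travel of the square spring button (22 mm square, middle of the near row): 0 up, 0.006 m fully down at about 4 N; springs back when let go. Centre of its cap at x -32 mm, y +0 mm in the control box's frame; top of the cap 68 mm above the bench when up, lower by the travel when down
- btn_small (a joint): travel of the small round spring button (17 mm across, right of the near row): 0 up, 0.006 m fully down at about 4 N; springs back when let go. Centre of its cap at x -32 mm, y -50 mm in the control box's frame; top of the cap 68 mm above the bench when up, lower by the travel when down
- btn_large (a joint): travel of the large round spring button (30 mm across, left of the near row): 0 up, 0.006 m fully down at about 4 N; springs back when let go. Centre of its cap at x -32 mm, y +50 mm in the control box's frame; top of the cap 68 mm above the bench when up, lower by the travel when down
- tall_bottle_0: tall dark dye bottle 68 x 163 mm, bystander; origin at the centre of its underside
- tall_bottle_1: tall dark dye bottle 68 x 163 mm, bystander; origin at the centre of its underside
- tape_roll: roll of masking tape 104 mm across, 24 mm high, lying flat, bystander; origin at the centre of its underside
- steel_cup: steel measuring cup 70 mm across, 72 mm high, bystander; origin at the centre of its underside

How it is judged (in metres and radians):
On the way, in this order (a step that is already met when the one before it is completed fails the run):
1. the beaker stands upright on the bench, and every jar stands upright in a pocket of its own, filled from the left end without a gap (angle between each of jar_0, jar_1, jar_2, jar_3's own z axis and vertical below 0.2 rad and z of jar_0 in the frame of mixer between 0.028 and 0.044 m and (horizontal distance between jar_0 and pocket_1 below 0.016 m or horizontal distance between jar_0 and pocket_2 below 0.016 m or horizontal distance between jar_0 and pocket_3 below 0.016 m or horizontal distance between jar_0 and pocket_4 below 0.016 m) and z of jar_1 in the frame of mixer between 0.028 and 0.044 m and (horizontal distance between jar_1 and pocket_1 below 0.016 m or horizontal distance between jar_1 and pocket_2 below 0.016 m or horizontal distance between jar_1 and pocket_3 below 0.016 m or horizontal distance between jar_1 and pocket_4 below 0.016 m) and z of jar_2 in the frame of mixer between 0.028 and 0.044 m and (horizontal distance between jar_2 and pocket_1 below 0.016 m or horizontal distance between jar_2 and pocket_2 below 0.016 m or horizontal distance between jar_2 and pocket_3 below 0.016 m or horizontal distance between jar_2 and pocket_4 below 0.016 m) and z of jar_3 in the frame of mixer between 0.028 and 0.044 m and (horizontal distance between jar_3 and pocket_1 below 0.016 m or horizontal distance between jar_3 and pocket_2 below 0.016 m or horizontal distance between jar_3 and pocket_3 below 0.016 m or horizontal distance between jar_3 and pocket_4 below 0.016 m) and ((horizontal distance between any of jar_0, jar_1, jar_2, jar_3 and pocket_1 below 0.016 m and horizontal distance between any of jar_0, jar_1, jar_2, jar_3 and pocket_2 below 0.016 m and not (horizontal distance between jar_0 and pocket_3 below 0.016 m) and not (horizontal distance between jar_1 and pocket_3 below 0.016 m) and not (horizontal distance between jar_2 and pocket_3 below 0.016 m) and not (horizontal distance between jar_3 and pocket_3 below 0.016 m) and not (horizontal distance between jar_0 and pocket_4 below 0.016 m) and not (horizontal distance between jar_1 and pocket_4 below 0.016 m) and not (horizontal distance between jar_2 and pocket_4 below 0.016 m) and not (horizontal distance between jar_3 and pocket_4 below 0.016 m)) or (horizontal distance between any of jar_0, jar_1, jar_2, jar_3 and pocket_1 below 0.016 m and horizontal distance between any of jar_0, jar_1, jar_2, jar_3 and pocket_2 below 0.016 m and horizontal distance between any of jar_0, jar_1, jar_2, jar_3 and pocket_3 below 0.016 m and not (horizontal distance between jar_0 and pocket_4 below 0.016 m) and not (horizontal distance between jar_1 and pocket_4 below 0.016 m) and not (horizontal distance between jar_2 and pocket_4 below 0.016 m) and not (horizontal distance between jar_3 and pocket_4 below 0.016 m)) or (horizontal distance between any of jar_0, jar_1, jar_2, jar_3 and pocket_1 below 0.016 m and horizontal distance between any of jar_0, jar_1, jar_2, jar_3 and pocket_2 below 0.016 m and horizontal distance between any of jar_0, jar_1, jar_2, jar_3 and pocket_3 below 0.016 m and horizontal distance between any of jar_0, jar_1, jar_2, jar_3 and pocket_4 below 0.016 m)) and height (world z) of beaker between -0.01 and 0.008 m and angle between beaker's own z axis and vertical below 0.15 rad), for 0.3 s.
2. the key with as many dots as there are jars is down, and all other keys of the bank are up (((horizontal distance between any of jar_0, jar_1, jar_2, jar_3 and pocket_1 below 0.016 m and horizontal distance between any of jar_0, jar_1, jar_2, jar_3 and pocket_2 below 0.016 m and not (horizontal distance between jar_0 and pocket_3 below 0.016 m) and not (horizontal distance between jar_1 and pocket_3 below 0.016 m) and not (horizontal distance between jar_2 and pocket_3 below 0.016 m) and not (horizontal distance between jar_3 and pocket_3 below 0.016 m) and not (horizontal distance between jar_0 and pocket_4 below 0.016 m) and not (horizontal distance between jar_1 and pocket_4 below 0.016 m) and not (horizontal distance between jar_2 and pocket_4 below 0.016 m) and not (horizontal distance between jar_3 and pocket_4 below 0.016 m) and value of joint each of key_standby, key_3, key_4 below 0.002 m and value of joint key_2 above 0.007 m) or (horizontal distance between any of jar_0, jar_1, jar_2, jar_3 and pocket_1 below 0.016 m and horizontal distance between any of jar_0, jar_1, jar_2, jar_3 and pocket_2 below 0.016 m and horizontal distance between any of jar_0, jar_1, jar_2, jar_3 and pocket_3 below 0.016 m and not (horizontal distance between jar_0 and pocket_4 below 0.016 m) and not (horizontal distance between jar_1 and pocket_4 below 0.016 m) and not (horizontal distance between jar_2 and pocket_4 below 0.016 m) and not (horizontal distance between jar_3 and pocket_4 below 0.016 m) and value of joint each of key_standby, key_2, key_4 below 0.002 m and value of joint key_3 above 0.007 m) or (horizontal distance between any of jar_0, jar_1, jar_2, jar_3 and pocket_1 below 0.016 m and horizontal distance between any of jar_0, jar_1, jar_2, jar_3 and pocket_2 below 0.016 m and horizontal distance between any of jar_0, jar_1, jar_2, jar_3 and pocket_3 below 0.016 m and horizontal distance between any of jar_0, jar_1, jar_2, jar_3 and pocket_4 below 0.016 m and value of joint each of key_standby, key_2, key_3 below 0.002 m and value of joint key_4 above 0.007 m))), for 0.2 s.
3. the square button is pressed, alone (value of joint btn_square above 0.0045 m and value of joint each of btn_small, btn_large below 0.002 m), for 0.05 s.
4. the small round button is pressed, alone (value of joint btn_small above 0.0045 m and value of joint each of btn_square, btn_large below 0.002 m), for 0.05 s.
5. the large round button is pressed, alone (value of joint btn_large above 0.0045 m and value of joint each of btn_square, btn_small below 0.002 m), for 0.05 s.
At the end, for the whole second after the job is handed in: The beaker stands upright on the bench; each jar stands upright (0.2 rad) on the floor of its own pocket (within 16 mm of centre), filled from the left without a gap, released; the key with as many dots as jars is latched (over 7 mm), other keys and the spring buttons are up (under 2 mm) (all of step 1 and ((horizontal distance between any of jar_0, jar_1, jar_2, jar_3 and pocket_1 below 0.016 m and horizontal distance between any of jar_0, jar_1, jar_2, jar_3 and pocket_2 below 0.016 m and not (horizontal distance between jar_0 and pocket_3 below 0.016 m) and not (horizontal distance between jar_1 and pocket_3 below 0.016 m) and not (horizontal distance between jar_2 and pocket_3 below 0.016 m) and not (horizontal distance between jar_3 and pocket_3 below 0.016 m) and not (horizontal distance between jar_0 and pocket_4 below 0.016 m) and not (horizontal distance between jar_1 and pocket_4 below 0.016 m) and not (horizontal distance between jar_2 and pocket_4 below 0.016 m) and not (horizontal distance between jar_3 and pocket_4 below 0.016 m) and value of joint each of key_standby, key_3, key_4 below 0.002 m and value of joint key_2 above 0.007 m) or (horizontal distance between any of jar_0, jar_1, jar_2, jar_3 and pocket_1 below 0.016 m and horizontal distance between any of jar_0, jar_1, jar_2, jar_3 and pocket_2 below 0.016 m and horizontal distance between any of jar_0, jar_1, jar_2, jar_3 and pocket_3 below 0.016 m and not (horizontal distance between jar_0 and pocket_4 below 0.016 m) and not (horizontal distance between jar_1 and pocket_4 below 0.016 m) and not (horizontal distance between jar_2 and pocket_4 below 0.016 m) and not (horizontal distance between jar_3 and pocket_4 below 0.016 m) and value of joint each of key_standby, key_2, key_4 below 0.002 m and value of joint key_3 above 0.007 m) or (horizontal distance between any of jar_0, jar_1, jar_2, jar_3 and pocket_1 below 0.016 m and horizontal distance between any of jar_0, jar_1, jar_2, jar_3 and pocket_2 below 0.016 m and horizontal distance between any of jar_0, jar_1, jar_2, jar_3 and pocket_3 below 0.016 m and horizontal distance between any of jar_0, jar_1, jar_2, jar_3 and pocket_4 below 0.016 m and value of joint each of key_standby, key_2, key_3 below 0.002 m and value of joint key_4 above 0.007 m)) and value of joint each of btn_square, btn_small, btn_large below 0.002 m and contact force between each of jar_0, jar_1, jar_2, jar_3, beaker and the fingers below 0.1 N); the robot touches nothing.
It fails at once if the large round button is pressed while the standby key is latched (value of joint btn_large above 0.0045 m and value of joint key_standby above 0.007 m).
It fails at once if two spring buttons are pressed at once (value of joint each of btn_square, btn_small above 0.004 m or value of joint each of btn_square, btn_large above 0.004 m or value of joint each of btn_small, btn_large above 0.004 m).
It fails at once if a bystander is pushed aside (over 40 mm, the dye bottle among the jars over 80 mm) or tipped over (distance of dye_bottle from where it was at the start of the episode above 0.08 m or angle between any of dye_bottle, tall_bottle_0, tall_bottle_1, tape_roll, steel_cup's own z axis and vertical above 0.5 rad or distance of any of tall_bottle_0, tall_bottle_1, tape_roll, steel_cup from where it was at the start of the episode above 0.04 m).
Of jar_0, jar_1, jar_2, jar_3 only 2 to 4 are there at a start; the rules pass over those that are not, and their reading is None.
At some moment in a run one of jar_0, jar_1, jar_2, jar_3 may be knocked a few centimetres aside while the robot is not near it.
It also fails if it takes over 210 s, if anything falls off the work surface, if the arm or the gripper's body presses on something with over 40 N, if the wrist force passes 120 N, or if a joint passes its speed limit or range.

## Working session

There is one attempt and no reset: what is moved stays moved. The work goes in short steps, Python scripts to look and compute and a shell command to move; the robot and the scene stay as the last step left them, time stands still between calls to the robot, and variables do not carry over. Pictures are saved under pics/ and viewed, at most 14 in all, crops included, and the job is handed in when it is done.

```bash
mkdir -p pics
cat > h.py <<'E'
import numpy as np, cv2
from station import status, imaging, ticket, manip
def cam(n,save=None):
    c=imaging.read_camera(n)
    if save: cv2.imwrite('pics/'+save,c['frame'])
    return c
def ray(c,u,v):
    M=np.array(c['world_from_camera']);d=np.array([(u-c['cx'])/c['fx'],-(v-c['cy'])/c['fy'],-1.])
    return M[:3,3],M[:3,:3]@d
def onz(c,u,v,z):
    o,d=ray(c,u,v);return (o+d*(z-o[2])/d[2])
def proj(c,p):
    M=np.array(c['world_from_camera']);q=M[:3,:3].T@(np.array(p,float)-M[:3,3])
    return c['cx']+c['fx']*q[0]/-q[2],c['cy']-c['fy']*q[1]/-q[2]
E
python3 - <<'E'
from h import *
for n in('top','scene'):
    c=cam(n,n+'0.png');print({k:c[k] for k in c if k!='frame'})
print(status.get_state(),manip.finger_overhang)
E
```

```text
{'fx': 486.7037047124802, 'fy': 486.7037047124802, 'cx': 315.79213192571825, 'cy': 199.9328027897085, 'world_from_camera': array([[-9.93765880e-03,  9.81040389e-01, -1.93548440e-01,
         2.61114233e+02],
       [-9.99941429e-01, -1.05795277e-02, -2.28297990e-03,
        -9.71371844e+00],
       [-4.28734656e-03,  1.93514416e-01,  9.81088064e-01,
         1.66339658e+03],
       [ 0.00000000e+00,  0.00000000e+00,  0.00000000e+00,
         1.00000000e+00]])}
{'fx': 425.40992614033297, 'fy': 425.40992614033297, 'cx': 317.65094307255225, 'cy': 204.61857886138574, 'world_from_camera': array([[-7.30590454e-01,  2.54418703e-01, -6.33647151e-01,
        -3.95746900e+02],
       [-6.82440781e-01, -3.02827248e-01,  6.65259527e-01,
         1.02698341e+03],
       [-2.26311573e-02,  9.18458916e-01,  3.94868395e-01,
         6.81753385e+02],
       [ 0.00000000e+00,  0.00000000e+00,  0.00000000e+00,
         1.00000000e+00]])}
{'time': 0.1, 'qpos': array([-1.24101136,  0.468309  , -0.01165439,  1.60350377,  0.00604898,
        1.07143268, -0.05628024]), 'dq': array([ 1.08000628e-03, -1.88275143e-03,  7.23941565e-05, -2.30429199e-03,
       -3.09479159e-04,  2.18982187e-04, -2.05448824e-05]), 'joint_torque': array([ 1.44228368e-03, -5.33519375e+01,  2.16028222e-02, -2.51968324e+01,
        1.14661938e-02,  4.25073769e-03,  1.44497108e-05]), 'tcp_pos': array([236.59079358, 604.84453353, 211.33224695]), 'orientation': array([-8.25458525e-05,  1.85302888e-01,  9.82681121e-01, -8.05024616e-04]), 'force': array([-0.3769792 , -0.26720456, -0.05410306]), 'ft_torque': array([-0.02603146,  0.03852051,  0.03688797]), 'grip_force': 0.0, 'grip_width': 0.9969918832231796} 8.0
```

View pics/top0.png

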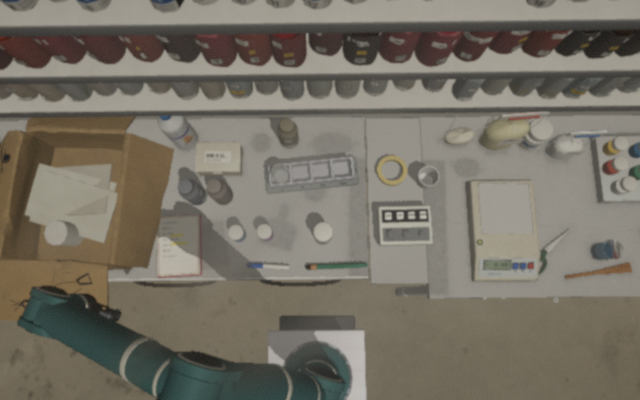

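View pics/scene0.png

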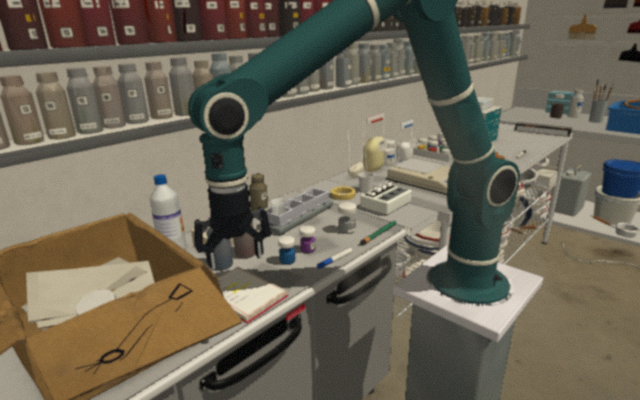

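Run:
```python
from h import *
a=cv2.imread('pics/top0.png')[110:285,150:450];b=cv2.imread('pics/scene0.png')[165:280,190:440]
cv2.imwrite('pics/z0.png',np.vstack([cv2.resize(a,(600,350),interpolation=2),cv2.resize(b,(540,248),interpolation=2) if 0 else cv2.copyMakeBorder(cv2.resize(b,(540,248),interpolation=2),0,0,0,60,0)]))
c=imaging.read_camera('top')
for p in [(236,231),(264,231),(322,231)]: print(onz(c,*p,78))
```

```text
[472.80551694 256.81294685  78.        ]
[471.84013973 164.90005219  78.        ]
[469.84195463 -25.34576515  78.        ]
```

View pics/z0.png

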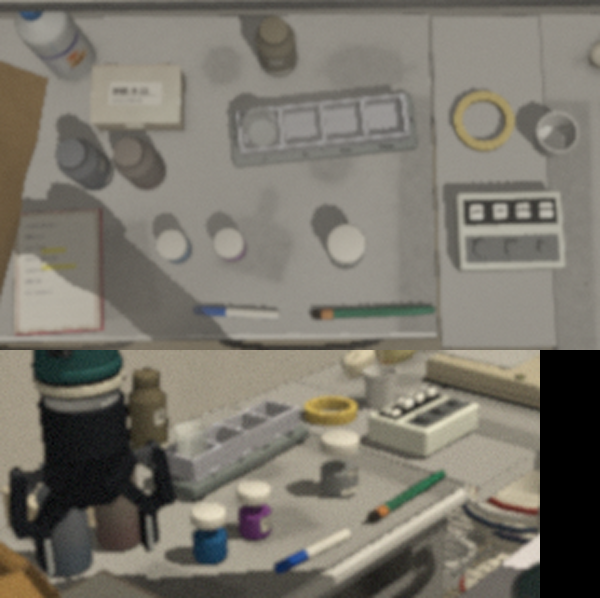

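Run:
```python
from h import *
acc=np.mean([cam('top')['frame'].astype(float) for _ in range(4)],0).astype(np.uint8)
cv2.imwrite('pics/acc.png',acc)
c=cam('top')
a=cv2.resize(acc[150:195,262:362],None,fx=6,fy=6,interpolation=2);b=cv2.resize(acc[198:250,372:438],None,fx=6,fy=6,interpolation=2)
b=cv2.copyMakeBorder(b,0,0,0,600-b.shape[1],0)
cv2.imwrite('pics/z1.png',np.vstack([a,b]))
g=cv2.cvtColor(acc,6);hsv=cv2.cvtColor(acc,40)
m=((g>165)&(hsv[...,1]<45)).astype(np.uint8)
n,l,s,ce=cv2.connectedComponentsWithStats(m)
for i in range(1,n):
    x,y,w,h,A=s[i]
    if A>15 and 205<x<450 and 140<y<275: print(s[i],ce[i],onz(c,*ce[i],78).round(),onz(c,*ce[i],72).round())
```

```text
[214 152  17  11  76] [225.65789474 156.48684211] [727. 297.  78.] [729. 299.  72.]
[420 173   5   5  18] [422.         175.11111111] [ 655. -363.   78.] [ 656. -364.   72.]
[380 208  18   2  19] [388.05263158 208.05263158] [ 544. -245.   78.] [ 545. -246.   72.]
[380 222  51  17 184] [403.98369565 225.05434783] [ 487. -295.   78.] [ 488. -296.   72.]
[315 225  17  16 208] [323.38942308 232.26923077] [466. -30.  78.] [466. -30.  72.]
[261 231   9   6  32] [265.5625  234.03125] [462. 160.  78.] [463. 160.  72.]
[381 239  51   5  91] [403.72527473 242.18681319] [ 430. -291.   78.] [ 431. -292.   72.]
[264 266  24   3  32] [276.09375 266.71875] [355. 125.  78.] [355. 125.  72.]
```

View pics/z1.png

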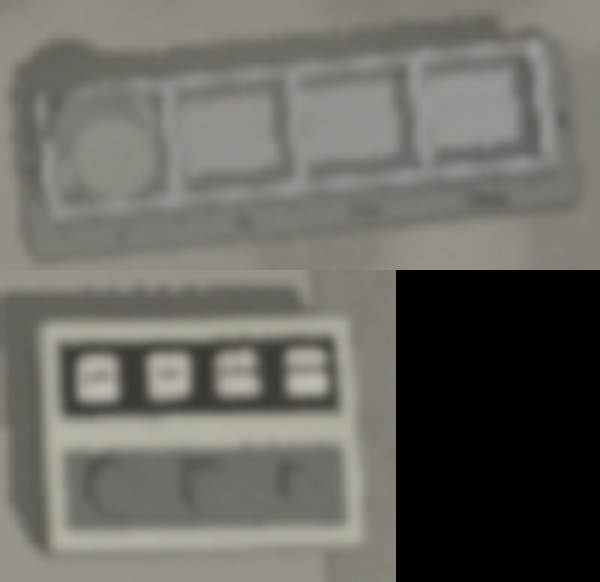

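Run:
```python
from h import *
c=cam('top')
f=lambda X,Y,ox,oy,z:onz(c,ox+(X+.5)/6-.5,oy+(Y+.5)/6-.5,z).round(1)
for p in [(172,140),(295,130),(418,113),(47,155),(546,100)]: print('mx',f(*p,262,150,70))
for p in [(40,52),(347,47),(52,280),(363,273)]: print('bx',f(*p,372,198,56))
for p,z in [((98,108),63),((168,106),72),((237,103),72),((306,101),72)]: print('key',f(*p,372,198,z))
print('beaker top?',f(108,150,262,150,34))
acc=cv2.imread('pics/acc.png')
g=cv2.cvtColor(acc,6).astype(float)
print(g[222:242,225:275:1].astype(int)[10])
hs=cv2.cvtColor(acc,40)
bl=cv2.GaussianBlur(acc,(3,3),0); gg=cv2.cvtColor(bl,6)
for (u,v) in [(236,231),(264,231),(322,231)]:
    w=gg[v-14:v+15,u-14:u+15]; m=(w>135).astype(np.uint8)
    n,l,s,ce=cv2.connectedComponentsWithStats(m); i=l[14,14]; print(s[i],ce[i]+[u-14,v-14],onz(c,*(ce[i]+[u-14,v-14]),78))
```

```text
mx [669.3  79.3  70. ]
mx [674.3  10.   70. ]
mx [683.5 -59.3  70. ]
mx [661.4 149.5  70. ]
mx [ 690.2 -131.6   70. ]
bx [ 554.4 -215.3   56. ]
bx [ 555.4 -387.    56. ]
bx [ 426.6 -217.5   56. ]
bx [ 428.7 -388.9   56. ]
key [ 521.2 -245.5   63. ]
key [ 520.4 -282.8   72. ]
key [ 521.7 -320.9   72. ]
key [ 522.4 -359.    72. ]
beaker top? [673.  118.1  34. ]
[135 135 137 148 158 161 162 162 162 163 164 163 163 163 163 164 162 149
 126 106 108 129 139 140 141 141 141 141 141 140 139 140 152 160 161 162
 164 164 165 165 165 165 166 166 167 161 140 117 118 127]
[  4   0  25  29 447] [239.93959732 232.01342282] [469.32302373 243.81033081  78.        ]
[  0   0  22  29 358] [258.63687151 233.03910615] [465.29565718 182.41543446  78.        ]
[  0   0  29  29 613] [324.51712887 232.41435563] [465.09054064 -33.53522726  78.        ]
```

```bash
cat >> h.py <<'E'
def lids():
    c=cam('top');g=cv2.GaussianBlur(c['frame'],(3,3),0);g=cv2.cvtColor(g,6)
    out=[]
    for (u0,u1) in [(222,248),(250,280)]:
        w=g[216:244,u0:u1];m=(w>151).astype(np.uint8)
        n,l,s,ce=cv2.connectedComponentsWithStats(m)
        if n<2: out.append(None);continue
        i=1+np.argmax(s[1:,4]);out.append((s[i].tolist(),onz(c,ce[i][0]+u0,ce[i][1]+216,78).round(1)))
    return out
def go(x,y,z,yaw=None):
    """shift/turn in tool axes (cm, rad) to world target; yaw = heading of tool y axis (mod pi)"""
    s=status.get_state();w,a,b,d=s['orientation']
    from scipy.spatial.transform import Rotation as R
    r=R.from_quat([a,b,d,w]).as_matrix();p=np.array(s['tcp_pos'])
    sh=r.T@(np.array([x,y,z])-p)/10
    h=np.arctan2(r[1,1],r[0,1]);t=0 if yaw is None else (h-yaw+np.pi/2)%np.pi-np.pi/2
    print('tcp',p.round(1),'yaw',h.round(3),'tilt',r[:,2].round(3),'shift',sh.round(2),'turn',round(t,3),'gw',round(s['grip_width'],3),'F',np.round(s['force'],1),'t',s['time'])
E
python3 - <<'E'
from h import *
print(lids())
go(667,115,200,0.1); go(667,115,86,0.1)
E
```

```text
[([7, 10, 13, 13, 134], array([468.5, 259.7,  78. ])), ([8, 9, 13, 13, 135], array([470.6, 165.1,  78. ]))]
tcp [236.8 605.3 212.1] yaw 1.198 tilt [ 0. -0. -1.] shift [-57.93 -29.99   1.22] turn 1.098 gw 1.001 F [ 0.   0.2 -0.1] t 0.5
tcp [236.8 605.3 212.1] yaw 1.198 tilt [ 0. -0. -1.] shift [-57.93 -29.99  12.62] turn 1.098 gw 1.001 F [ 0.   0.2 -0.1] t 0.5
```

```bash
python3 -m crank '[[[0,-19,-10,-1.5,0.37],[0,-38,-20,-1.5,0.74],[0,-57.9,-30,-1.5,1.1],[0,-57.9,-30,-1.5,1.1],[0,-57.9,-30,-1.5,1.1],[0,-57.9,-30,-1.5,1.1],[0,-57.9,-30,-1.5,1.1],[0,-57.9,-30,-1.5,1.1],[0,-57.9,-30,-1.5,1.1],[0,-57.9,-30,-1.5,1.1],[0,-57.9,-30,-1.5,1.1],[0,-57.9,-30,-1.5,1.1]]]' 25
python3 - <<'E'
from h import *
cam('top','t1.png')
go(667,115,87,0.1)
E
```

```text
time: 2.0
tcp_pos: [667.9, 111.7, 227.0]
orientation: [0.001, 0.673, 0.739, -0.0]
force: [-0.2, -0.3, -0.7]
grip_width: 0.999
grip_force: 0.0
tcp [666.8 114.2 226.9] yaw 0.096 tilt [-0. -0. -1.] shift [ 0.07  0.03 13.99] turn -0.004 gw 0.998 F [-0.4  0.2  0.5] t 2.05
```

```bash
python3 -m crank '[[[0,0,0,6,0],[0,0,0,12,0],[0,0,0,14.5,0],[0,0,0,14.5,0],[0.15,0,0,14.5,0],[0.25,0,0,14.5,0],[0.35,0,0,14.5,0],[0.5,0,0,14.5,0],[0.5,0,0,14.5,0],[0.5,0,0,14.5,0],[0.5,0,0,14.5,0],[0.5,0,0,14.5,0]]]' 25;  python3 - <<'E'
from h import *
cam('scene','s1.png')
go(667,115,200,0.1)
im=cv2.imread('pics/s1.png')[140:290,190:390];cv2.imwrite('pics/s1z.png',cv2.resize(im,None,fx=3,fy=3))
E
```

```text
time: 3.55
tcp_pos: [667.9, 115.2, 84.1]
orientation: [0.001, 0.672, 0.741, 0.001]
force: [-0.5, -0.3, 6.0]
grip_width: 0.501
grip_force: 3.0
tcp [667.9 115.2  84. ] yaw 0.098 tilt [ 0.003  0.001 -1.   ] shift [-1.00e-02 -6.00e-02 -1.16e+01] turn -0.002 gw 0.5 F [-0.7 -0.3  5.5] t 3.6
```

View pics/s1z.png

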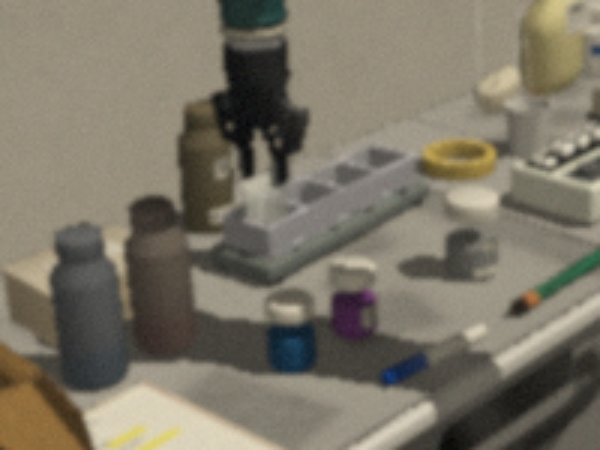

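```bash
python3 -m crank '[[[0.55,0,0,0,0],[0.6,0,0,0,0],[0.65,0,0,0,0],[0.65,0,0,0,0],[0.65,0,0,0,0]]]' 25;  python3 - <<'E'
from h import *
go(667,115,200,0.1)
im=np.vstack([cv2.resize(cam('scene')['frame'][140:240,240:340],(500,500),interpolation=2)[:300],cv2.resize(cam('top')['frame'][120:200,250:370],(500,300),interpolation=2)]);cv2.imwrite('pics/s2z.png',im)
E
```

```text
time: 4.22
tcp_pos: [670.1, 115.4, 85.3]
orientation: [0.002, 0.672, 0.741, 0.003]
force: [2.7, -0.2, 7.3]
grip_width: 0.356
grip_force: 3.8
tcp [670.1 115.4  85.3] yaw 0.098 tilt [ 0.008  0.001 -1.   ] shift [  0.    -0.22 -11.48] turn -0.002 gw 0.356 F [ 2.7 -0.2  7.3] t 4.225
```

View pics/s2z.png

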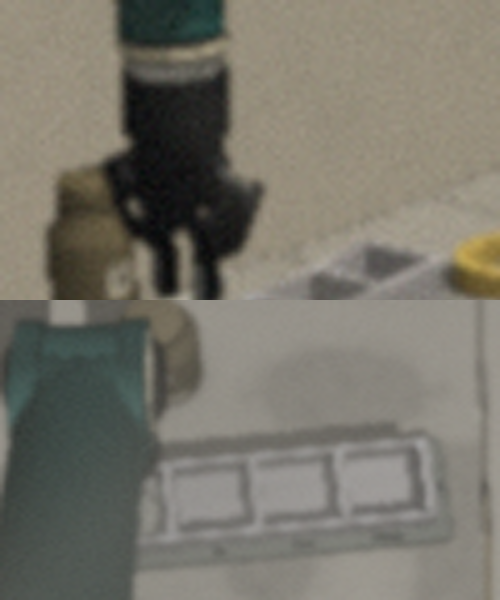

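Run:
```python
from h import *
c=cam('scene');s=status.get_state();p=s['tcp_pos']
im=c['frame'].copy()
for q,col in [(p,(0,0,255)),(p-[0,0,8],(0,255,0)),((665,114,105),(255,0,0)),((665,114,70),(255,255,0)),((665,114,34),(255,0,255)),((639,114,105),(0,255,255)),((691,114,105),(0,255,255))]:
    u,v=proj(c,q);print(q,u,v);
    X,Y=int((u-230)*8),int((v-170)*8)
    im=im if im.shape[0]>400 else cv2.resize(im[170:245,230:330],None,fx=8,fy=8,interpolation=2); cv2.circle(im,(X,Y),4,col,-1)
cv2.imwrite('pics/s3.png',im)
```

```text
[670.08656786 115.34884666  85.25563168] 277.5450616547628 204.79322212941705
[670.08656786 115.34884666  77.25563168] 277.67903606739225 206.84856764609128
(665, 114, 105) 278.45828153615497 199.92607417781971
(665, 114, 70) 279.0359143140406 208.95924553139997
(665, 114, 34) 279.6192014462531 218.0808411460049
(639, 114, 105) 283.44569336699305 201.76184844332371
(691, 114, 105) 273.57871941803006 198.12999740148564
```

View pics/s3.png

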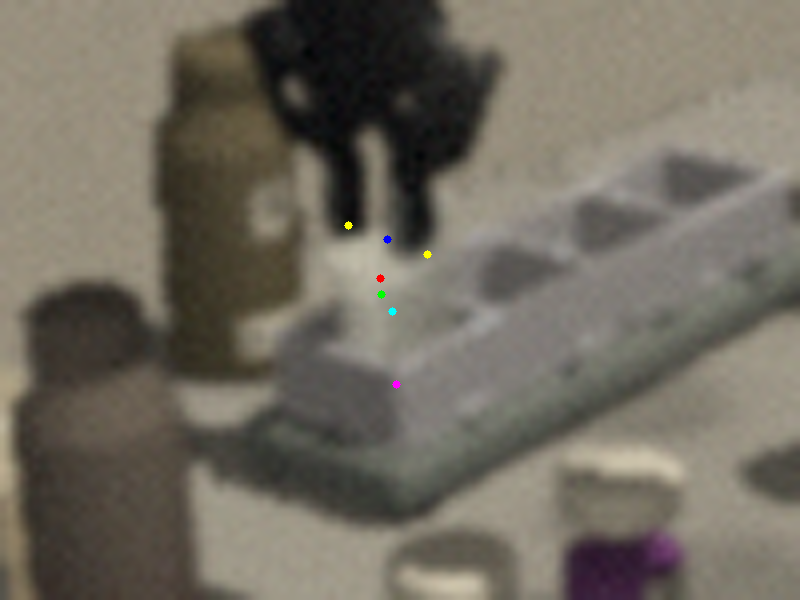

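```bash
python3 -m crank '[[[0.65,0,0,-2,0],[0.65,0,0,-5,0],[0.65,0,0,-8,0],[0.65,0,0,-8,0],[0.65,0,0,-8,0]]]';  python3 - <<'E'
from h import *
go(667,115,200,0.1)
c=cam('top');print(proj(c,(667,87,105)))
a=cv2.resize(cam('scene')['frame'][150:250,230:330],(600,600),interpolation=2)
cv2.imwrite('pics/s4.png',a)
E
```

```text
time: 5.0
tcp_pos: [666.1, 115.1, 162.1]
orientation: [-0.0, 0.672, 0.741, -0.0]
force: [0.1, -0.1, 0.2]
grip_width: 0.352
grip_force: 0.0
tcp [666.1 115.1 162.1] yaw 0.098 tilt [-0.001  0.    -1.   ] shift [-0.02  0.08 -3.79] turn -0.002 gw 0.352 F [ 0.1 -0.1  0.2] t 5.0
(np.float64(287.31707140119585), np.float64(170.99313365197253))
```

View pics/s4.png

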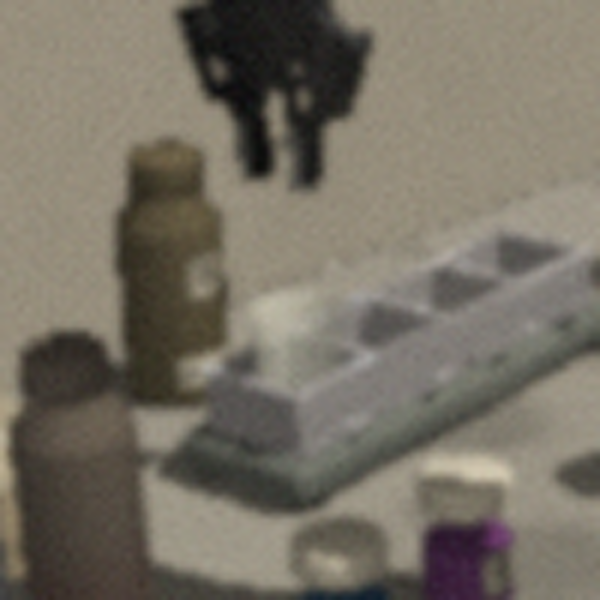

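```bash
python3 -m crank '[[[0,0,0,0,0],[0,0,0,0,0],[0,0,0,0,0],[0,0,0,0,0],[0,0,0,4,0],[0,0,0,8,0],[0,0,0,9.2,0],[0,0,0,9.2,0],[0,0,0,9.2,0]]]';  python3 - <<'E'
from h import *
go(667,115,200,0.1)
c=cam('scene');print(proj(c,status.get_state()['tcp_pos']))
a=cv2.resize(c['frame'][150:250,230:330],(600,600),interpolation=2)
cv2.imwrite('pics/s5.png',a)
E
```

```text
time: 6.22
tcp_pos: [668.1, 115.1, 72.0]
orientation: [0.001, 0.672, 0.741, 0.001]
force: [0.1, -0.7, 0.4]
grip_width: 1.003
grip_force: 0.0
tcp [668.1 115.1  72. ] yaw 0.098 tilt [ 0.003  0.001 -1.   ] shift [  0.    -0.07 -12.8 ] turn -0.002 gw 1.003 F [ 0.1 -0.7  0.4] t 6.225
(np.float64(278.17716835711735), np.float64(208.29465046399747))
```

View pics/s5.png

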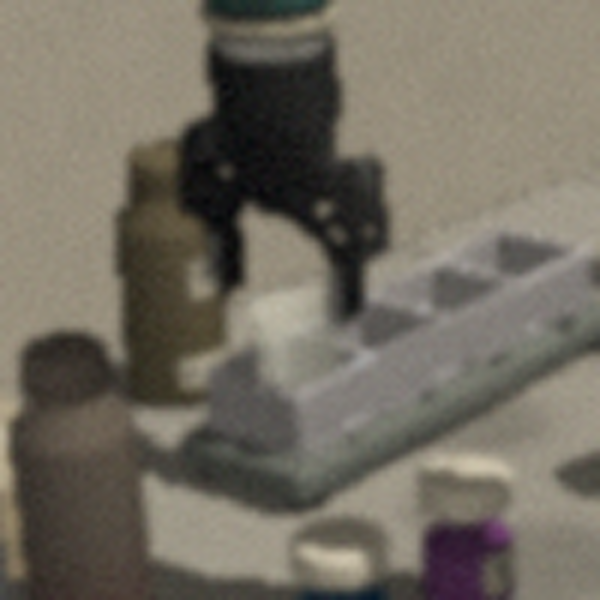

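```bash
python3 -m crank '[[[0,0,0,1.5,0],[0,0,0,1.5,0],[0.15,0,0,1.5,0],[0.25,0,0,1.5,0],[0.35,0,0,1.5,0],[0.45,0,0,1.5,0],[0.45,0,0,1.5,0],[0.45,0,0,1.5,0]]]';  python3 - <<'E'
from h import *
go(667,115,200,0.1)
c=cam('scene');print(proj(c,status.get_state()['tcp_pos']))
a=cv2.resize(c['frame'][150:250,230:330],(600,600),interpolation=2)
cv2.imwrite('pics/s6.png',a)
E
```

```text
time: 7.28
tcp_pos: [667.2, 115.1, 55.8]
orientation: [0.0, 0.672, 0.741, 0.0]
force: [-0.5, 0.4, 5.6]
grip_width: 0.636
grip_force: 26.1
tcp [667.2 115.1  55.8] yaw 0.098 tilt [ 0.001  0.    -1.   ] shift [ -0.    -0.   -14.42] turn -0.002 gw 0.636 F [-0.5  0.4  5.6] t 7.275
(np.float64(278.646775640034), np.float64(212.53605968060674))
```

```bash
python3 -m crank '[[[0.6,0,0,-3,0],[0.6,0,0,-6,0],[0.6,0,0,-10,0],[0.6,0,0,-10,0]]]';  python3 - <<'E'
from h import *
go(565,-110,155,0);go(565,-110,22,0)
c=cam('scene')
a=cv2.resize(c['frame'][150:250,230:330],(600,600),interpolation=2)
cv2.imwrite('pics/s6.png',a)
E
```

```text
time: 7.82
tcp_pos: [668.7, 115.2, 158.3]
orientation: [0.002, 0.672, 0.741, 0.002]
force: [-0.6, -0.1, -0.4]
grip_width: 0.639
grip_force: 26.7
tcp [668.7 115.2 158.3] yaw 0.098 tilt [ 0.006  0.001 -1.   ] shift [-21.4  -12.52   0.24] turn 0.098 gw 0.639 F [-0.6 -0.1 -0.4] t 7.825
tcp [668.7 115.2 158.3] yaw 0.098 tilt [ 0.006  0.001 -1.   ] shift [-21.41 -12.6   13.54] turn 0.098 gw 0.639 F [-0.6 -0.1 -0.4] t 7.825
```

View pics/s6.png

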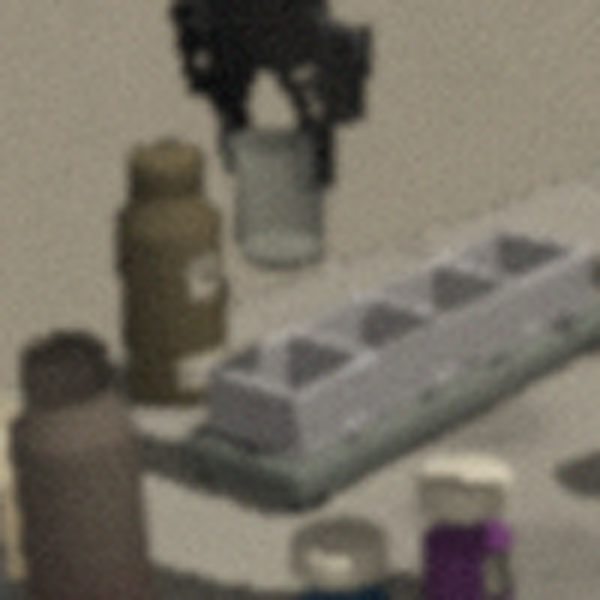

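```bash
python3 -m crank '[[[0.6,-5.4,-3.1,0,0.02],[0.6,-10.7,-6.3,0,0.05],[0.6,-16,-9.4,0,0.07],[0.6,-21.4,-12.6,0,0.1],[0.6,-21.4,-12.6,0,0.1],[0.6,-21.4,-12.6,0,0.1],[0.6,-21.4,-12.6,4,0.1],[0.6,-21.4,-12.6,8,0.1],[0.6,-21.4,-12.6,11,0.1],[0.6,-21.4,-12.6,12.6,0.1],[0.6,-21.4,-12.6,12.6,0.1],[0.6,-21.4,-12.6,12.6,0.1]]]';  python3 - <<'E'
from h import *
go(565,-110,22,0)
E
```

```text
time: 9.38
tcp_pos: [563.3, -110.1, 30.1]
orientation: [0.001, 0.708, 0.707, 0.001]
force: [-0.8, -0.3, -0.6]
grip_width: 0.64
grip_force: 26.7
tcp [ 563.3 -110.1   30.1] yaw -0.001 tilt [ 0.002 -0.    -1.   ] shift [0.01 0.17 0.81] turn -0.001 gw 0.64 F [-0.8 -0.3 -0.6] t 9.375
```

```bash
python3 -m crank '[[[0.6,0,0,0.4,0],[0.6,0,0,0.6,0],[0.6,0,0,0.75,0],[0.6,0,0,0.85,0],[0.6,0,0,0.85,0]]]';  python3 - <<'E'
from h import *
go(565,-110,22,0)
E
```

```text
time: 10.0
tcp_pos: [562.7, -110.4, 21.7]
orientation: [0.0, 0.708, 0.706, 0.0]
force: [-2.8, -0.0, 7.0]
grip_width: 0.632
grip_force: 27.0
tcp [ 562.7 -110.4   21.7] yaw -0.002 tilt [ 0.001  0.    -1.   ] shift [ 0.04  0.23 -0.03] turn -0.002 gw 0.632 F [-2.8 -0.   7. ] t 10.0
```

```bash
python3 -m crank '[[[0.3,0,0,0,0],[0.2,0,0,0,0],[0,0,0,0,0],[0,0,0,0,0],[0,0,0,0,0],[0,0,0,-5,0],[0,0,0,-10,0],[0,0,0,-14,0],[0,0,0,-14,0],[0,0,0,-14,0]]]';  python3 - <<'E'
from h import *
print(lids())
go(470,165,160,0);go(470,165,24,0)
c=cam('scene');u,v=map(int,proj(c,(563,-110,0)))
a=cv2.resize(c['frame'][v-60:v+40,u-70:u+70],(700,500),interpolation=2)
cv2.imwrite('pics/s7.png',a)
E
```

```text
time: 11.25
tcp_pos: [561.8, -110.0, 160.2]
orientation: [-0.0, 0.708, 0.706, -0.0]
force: [0.1, -1.1, 0.2]
grip_width: 0.993
grip_force: 0.0
[([6, 10, 14, 14, 146], array([467.7, 262.2,  78. ])), None]
tcp [ 561.4 -109.9  159.6] yaw -0.002 tilt [-0.002  0.    -1.   ] shift [ 2.748e+01 -9.190e+00 -1.000e-02] turn -0.002 gw 0.999 F [ 0.7 -0.7 -0.1] t 11.3
tcp [ 561.4 -109.9  159.6] yaw -0.002 tilt [-0.002  0.    -1.   ] shift [27.47 -9.16 13.59] turn -0.002 gw 0.999 F [ 0.7 -0.7 -0.1] t 11.3
```

View pics/s7.png

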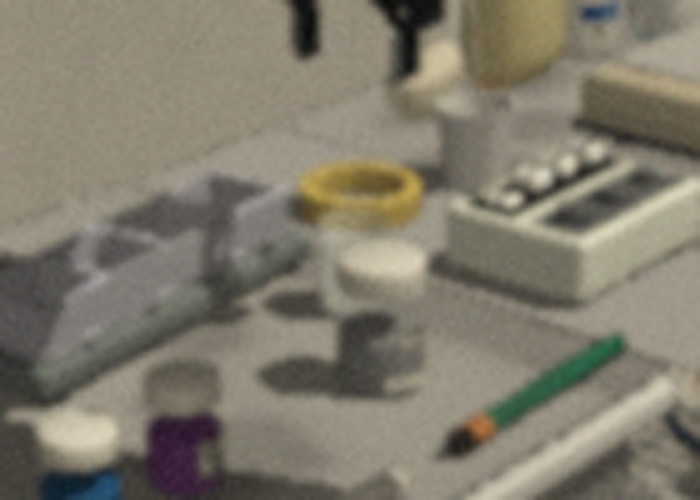

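```bash
python3 -m crank '[[[0,7,-2.5,0,0],[0,14,-5,0,0],[0,21,-7.5,0,0],[0,27.5,-9.2,0,0],[0,27.5,-9.2,0,0],[0,27.5,-9.2,0,0],[0,27.5,-9.2,0,0]]]'
python3 - <<'E'
from h import *
go(470,165,160,0);go(470,165,24,0)
c=cam('scene')
hs=cv2.cvtColor(c['frame'],40)
for nm,lo,hi in [('purple',(135,80,40),(165,255,255)),('blue',(95,120,40),(115,255,255))]:
    m=cv2.inRange(hs,lo,hi);n,l,s,ce=cv2.connectedComponentsWithStats(m)
    for i in range(1,n):
        if s[i,4]>60: print(nm,s[i],ce[i],onz(c,*ce[i],27).round())
d=cam('top')['frame'];cv2.imwrite('pics/t2.png',cv2.resize(d[180:270,200:350],None,fx=4,fy=4,interpolation=2))
E
```

```text
time: 12.22
tcp_pos: [470.6, 164.0, 159.9]
orientation: [0.0, 0.708, 0.706, -0.001]
force: [0.9, 0.0, -1.1]
grip_width: 1.001
grip_force: 0.0
tcp [470.6 164.  159.9] yaw -0.003 tilt [-0.001 -0.001 -1.   ] shift [ 0.1  -0.06 -0.01] turn -0.003 gw 1.001 F [ 0.9  0.  -1.1] t 12.225
tcp [470.6 164.  159.9] yaw -0.003 tilt [-0.001 -0.001 -1.   ] shift [ 0.12 -0.04 13.59] turn -0.003 gw 1.001 F [ 0.9  0.  -1.1] t 12.225
purple [301 237  14  16 137] [306.46715328 244.39416058] [462. 183.  27.]
blue [607 102  33  31 785] [623.55031847 118.37324841] [   70. -2517.    27.]
blue [ 603  160   37   37 1220] [621.69016393 177.97295082] [ -160. -1144.    27.]
blue [155 175  11   9  90] [159.83333333 179.06666667] [1422.  177.   27.]
blue [280 248  15  16 189] [286.82539683 255.95238095] [456. 275.  27.]
blue [317 259  14   9  61] [323.59016393 263.19672131] [343. 232.  27.]
```

```bash
python3 -m crank '[[[0,0.1,0,5,0],[0,0.1,0,10,0],[0,0.1,0,13.6,0],[0,0.1,0,13.6,0],[0,0.1,0,13.6,0],[0.2,0.1,0,13.6,0],[0.3,0.1,0,13.6,0],[0.5,0.1,0,13.6,0],[0.6,0.1,0,13.6,0],[0.6,0.1,0,13.6,0],[0.6,0.1,0,13.6,0]]]' 35;  python3 - <<'E'
from h import *
go(670,44,160,.1)
E
```

```text
time: 13.7
tcp_pos: [471.7, 166.4, 26.0]
orientation: [0.0, 0.708, 0.706, 0.001]
force: [-1.4, -0.1, 7.8]
grip_width: 0.582
grip_force: 34.9
tcp [471.7 166.4  26. ] yaw -0.002 tilt [ 0.002  0.001 -1.   ] shift [-12.19  19.88 -13.38] turn -0.102 gw 0.582 F [-1.4 -0.1  7.8] t 13.7
```

```bash
python3 -m crank '[[[0.65,0,0,-5,0],[0.65,0,0,-10,0],[0.65,0,0,-14,0],[0.65,0,0,-14,0],[0.65,0,0,-14,0]]]';  python3 - <<'E'
from h import *
go(671,44.5,166,.1)
c=cam('scene');u,v=map(int,proj(c,(470,165,140)))
a=cv2.resize(c['frame'][v-50:v+50,u-60:u+60],(600,500),interpolation=2)
cv2.imwrite('pics/s8.png',a)
E
```

```text
time: 14.32
tcp_pos: [470.1, 165.9, 164.3]
orientation: [-0.0, 0.708, 0.707, -0.0]
force: [-0.7, 1.2, -1.5]
grip_width: 0.576
grip_force: 37.1
tcp [470.1 165.9 164.3] yaw -0.002 tilt [-0.001  0.    -1.   ] shift [-12.11  20.11  -0.18] turn -0.102 gw 0.576 F [-0.7  1.2 -1.5] t 14.325
```

View pics/s8.png

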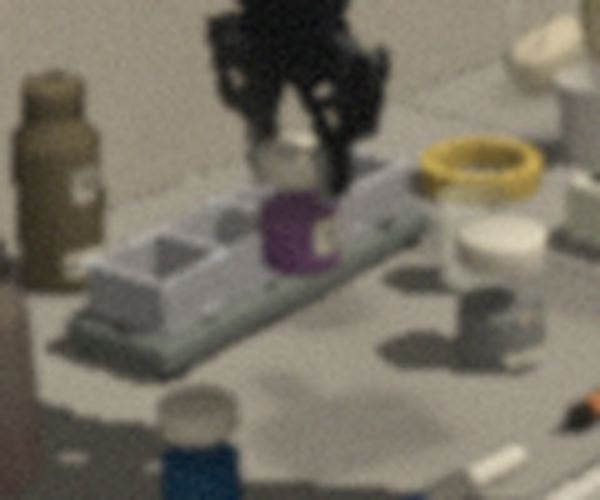

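```bash
python3 -m crank '[[[0.65,-4,6.7,0,0],[0.65,-8,13.4,0,-0.05],[0.65,-12.2,20.1,0,-0.1],[0.65,-12.2,20.1,0,-0.1],[0.65,-12.2,20.1,0,-0.1],[0.65,-12.2,20.1,0,-0.1],[0.65,-12.2,20.1,0,-0.1],[0.65,-12.2,20.1,0,-0.1]]]';  python3 - <<'E'
from h import *
go(671.5,43,120,.1)
c=cam('scene');hs=cv2.cvtColor(c['frame'],40)
m=cv2.inRange(hs,(135,80,40),(165,255,255));n,l,s,ce=cv2.connectedComponentsWithStats(m)
i=1+np.argmax(s[1:,4]);print(s[i],onz(c,*ce[i],status.get_state()['tcp_pos'][2]+1))
E
```

```text
time: 15.38
tcp_pos: [671.0, 44.7, 164.8]
orientation: [-0.0, 0.671, 0.741, 0.0]
force: [-0.2, -0.7, -0.4]
grip_width: 0.573
grip_force: 37.2
tcp [671.   44.7 164.8] yaw 0.099 tilt [-0.     0.001 -1.   ] shift [-0.18  0.04  4.48] turn -0.001 gw 0.573 F [-0.2 -0.7 -0.4] t 15.375
[285 176  10  11  62] [648.6835066   75.04408338 165.95443736]
```

```bash
python3 -m crank '[[[0.65,-0.1,0,4,0],[0.65,-0.1,0,7,0],[0.65,-0.1,0,9,0],[0.65,-0.1,0,9.9,0],[0.65,-0.1,0,9.9,0],[0.65,-0.1,0,9.9,0]]]';  python3 - <<'E'
from h import *
go(671.5,43,60,.1)
E
```

```text
time: 16.18
tcp_pos: [672.6, 42.5, 66.9]
orientation: [0.001, 0.672, 0.741, 0.001]
force: [0.1, 0.8, -0.0]
grip_width: 0.578
grip_force: 37.2
tcp [672.6  42.5  66.9] yaw 0.098 tilt [ 0.002  0.    -1.   ] shift [ 0.06 -0.11  0.69] turn -0.002 gw 0.578 F [ 0.1  0.8 -0. ] t 16.175
```

Bottom is already inside the pocket with no side force; lower to contact and release.

```bash
python3 -m crank '[[[0.65,0,0,0.4,0],[0.65,0,0,0.7,0],[0.65,0,0,0.7,0]]]';  python3 -m crank '[[[0.3,0,0,0,0],[0.2,0,0,0,0],[0,0,0,0,0],[0,0,0,0,0],[0,0,0,0,0],[0,0,0,-5,0],[0,0,0,-10,0],[0,0,0,-11,0],[0,0,0,-11,0],[0,0,0,-11,0]]]';python3 - <<'E'
from h import *
go(470,260,170,0);go(470,260,26,0)
c=cam('scene')
hs=cv2.cvtColor(c['frame'],40)
m=cv2.inRange(hs,(95,120,40),(115,255,255));n,l,s,ce=cv2.connectedComponentsWithStats(m)
for i in range(1,n):
        if s[i,4]>60 and 200<s[i,0]<320: print(s[i],ce[i],onz(c,*ce[i],27).round())
print(lids())
E
```

```text
time: 16.55
tcp_pos: [672.3, 42.6, 60.1]
orientation: [0.0, 0.672, 0.741, 0.001]
force: [-1.9, 0.2, 6.1]
grip_width: 0.576
grip_force: 37.8
time: 17.8
tcp_pos: [670.5, 42.6, 166.8]
orientation: [-0.001, 0.672, 0.741, -0.001]
force: [-0.8, 0.6, -0.7]
grip_width: 1.001
grip_force: 0.0
tcp [670.5  42.6 166.8] yaw 0.098 tilt [-0.003 -0.    -1.   ] shift [ 23.6  -17.83  -0.26] turn 0.098 gw 1.001 F [-0.8  0.6 -0.7] t 17.8
tcp [670.5  42.6 166.8] yaw 0.098 tilt [-0.003 -0.    -1.   ] shift [ 23.6  -17.78  14.14] turn 0.098 gw 1.001 F [-0.8  0.6 -0.7] t 17.8
[280 249  15  15 190] [286.90526316 255.88421053] [456. 274.  27.]
[317 259  14   9  62] [323.24193548 263.22580645] [343. 233.  27.]
[([6, 13, 8, 11, 56], array([462.5, 271.9,  78. ])), None]
```

```bash
python3 -m crank '[[[0,6,-4.5,0,0],[0,12,-9,0,0.05],[0,18,-13.5,0,0.1],[0,23.5,-17.9,0,0.1],[0,23.5,-17.9,0,0.1],[0,23.5,-17.9,0,0.1],[0,23.5,-17.9,5,0.1],[0,23.5,-17.9,10,0.1],[0,23.5,-17.9,14,0.1],[0,23.5,-17.9,14,0.1],[0,23.5,-17.9,14,0.1]]]';  python3 - <<'E'
from h import *
go(469,259,26,0)
E
```

```text
time: 19.27
tcp_pos: [471.9, 258.4, 29.6]
orientation: [0.0, 0.708, 0.706, 0.001]
force: [-0.2, 0.6, -0.5]
grip_width: 0.994
grip_force: 0.0
tcp [471.9 258.4  29.6] yaw -0.003 tilt [ 0.001  0.    -1.   ] shift [ 0.06 -0.29  0.36] turn -0.003 gw 0.994 F [-0.2  0.6 -0.5] t 19.275
```

```bash
python3 -m crank '[[[0,0,-0.2,0.4,0],[0,0,-0.2,0.4,0],[0.2,0,-0.2,0.4,0],[0.3,0,-0.2,0.4,0],[0.5,0,-0.2,0.4,0],[0.6,0,-0.2,0.4,0],[0.65,0,-0.2,0.4,0],[0.65,0,-0.2,0.4,0]]]';  python3 -m crank '[[[0.65,0,0,-5,0],[0.65,0,0,-10,0],[0.65,0,0,-14,0],[0.65,0,0,-14,0],[0.65,0,0,-14,0]]]'
python3 - <<'E'
from h import *
go(664.5,114,166,.1)
c=cam('scene');u,v=map(int,proj(c,(470,258,140)))
a=cv2.resize(c['frame'][v-60:v+60,u-40:u+104],(720,600),interpolation=2)
cv2.imwrite('pics/s9.png',a)
E
```

```text
time: 20.27
tcp_pos: [469.0, 259.1, 25.3]
orientation: [0.0, 0.708, 0.706, 0.0]
force: [-0.7, -1.1, 5.5]
grip_width: 0.575
grip_force: 35.9
time: 20.9
tcp_pos: [467.8, 258.7, 163.9]
orientation: [-0.0, 0.708, 0.706, -0.001]
force: [-0.9, 0.6, -0.8]
grip_width: 0.577
grip_force: 36.9
tcp [467.8 258.7 163.9] yaw -0.002 tilt [-0.001 -0.001 -1.   ] shift [-14.43  19.7   -0.23] turn -0.102 gw 0.577 F [-0.9  0.6 -0.8] t 20.9
```

View pics/s9.png

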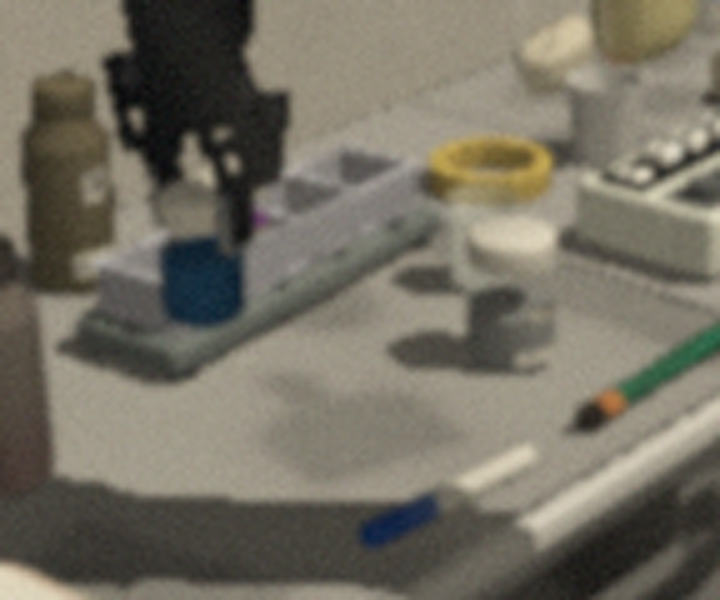

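```bash
python3 -m crank '[[[0.65,-4.8,6.6,0,0],[0.65,-9.6,13.2,0,-0.05],[0.65,-14.4,19.7,0,-0.1],[0.65,-14.4,19.7,0,-0.1],[0.65,-14.4,19.7,0,-0.1],[0.65,-14.4,19.7,0,-0.1],[0.65,-14.4,19.7,0,-0.1],[0.65,-14.4,19.7,4,-0.1],[0.65,-14.4,19.7,7,-0.1],[0.65,-14.4,19.7,9,-0.1],[0.65,-14.4,19.7,9.6,-0.1],[0.65,-14.4,19.7,9.6,-0.1]]]';  python3 - <<'E'
from h import *
go(664.5,114,60,.1)
E
```

```text
time: 22.45
tcp_pos: [665.5, 114.8, 69.1]
orientation: [0.0, 0.672, 0.741, 0.0]
force: [-0.4, 0.1, -0.5]
grip_width: 0.577
grip_force: 37.0
tcp [665.5 114.8  69.1] yaw 0.098 tilt [ 0.001  0.    -1.   ] shift [-0.07 -0.11  0.91] turn -0.002 gw 0.577 F [-0.4  0.1 -0.5] t 22.45
```

```bash
python3 -m crank '[[[0.65,0,0,0.5,0],[0.65,0,0,0.95,0],[0.65,0,0,0.95,0]]]';  python3 -m crank '[[[0.3,0,0,0,0],[0.2,0,0,0,0],[0,0,0,0,0],[0,0,0,0,0],[0,0,0,0,0],[0,0,0,-5,0],[0,0,0,-10,0],[0,0,0,-12,0],[0,0,0,-12,0],[0,0,0,-12,0]]]';python3 - <<'E'
from h import *
go(521,-282,180,0)
E
```

```text
time: 22.82
tcp_pos: [665.5, 114.5, 59.5]
orientation: [0.0, 0.672, 0.741, 0.0]
force: [-0.0, 0.5, -0.8]
grip_width: 0.574
grip_force: 37.1
time: 24.08
tcp_pos: [663.9, 114.5, 177.2]
orientation: [-0.001, 0.672, 0.741, -0.001]
force: [-0.8, -0.2, -1.0]
grip_width: 1.0
grip_force: 0.0
tcp [663.9 114.5 177.2] yaw 0.098 tilt [-0.003 -0.001 -1.   ] shift [-38.06 -18.11  -0.22] turn 0.098 gw 1.0 F [-0.8 -0.2 -1. ] t 24.075
```

```bash
python3 -m crank '[[[0.5,-5.4,-2.6,0,0],[1,-10.9,-5.2,0,0.05],[1,-16.3,-7.8,0,0.1],[1,-21.7,-10.3,0,0.1],[1,-27.2,-12.9,0,0.1],[1,-32.6,-15.5,0,0.1],[1,-38.1,-18.1,0,0.1],[1,-38.1,-18.1,0,0.1],[1,-38.1,-18.1,0,0.1],[1,-38.1,-18.1,0,0.1],[1,-38.1,-18.1,0,0.1]]]' 20;python3 - <<'E'
from h import *
go(521,-282.6,100,0.01)
c=cam('scene');d=cam('top')
a=cv2.resize(c['frame'][160:260,255:395],(700,500),interpolation=2);cv2.imwrite('pics/s10.png',a)
cv2.imwrite('pics/t3.png',cv2.resize(d['frame'][140:260,250:450],(800,480),interpolation=2))
E
```

```text
time: 25.45
tcp_pos: [522.9, -280.8, 178.8]
orientation: [-0.0, 0.707, 0.707, 0.0]
force: [-0.5, 0.0, 0.2]
grip_width: 0.003
grip_force: 0.0
tcp [ 522.9 -280.8  178.8] yaw 0.0 tilt [-0.     0.001 -1.   ] shift [-0.18 -0.19  7.88] turn -0.01 gw 0.003 F [-0.5  0.   0.2] t 25.45
```

View pics/s10.png

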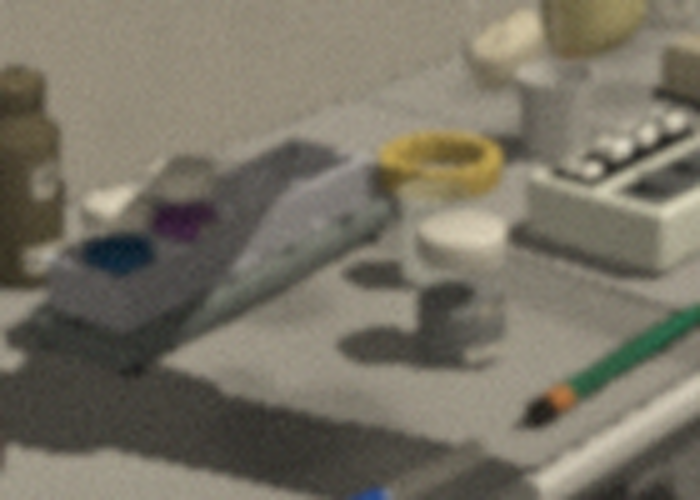

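View pics/t3.png

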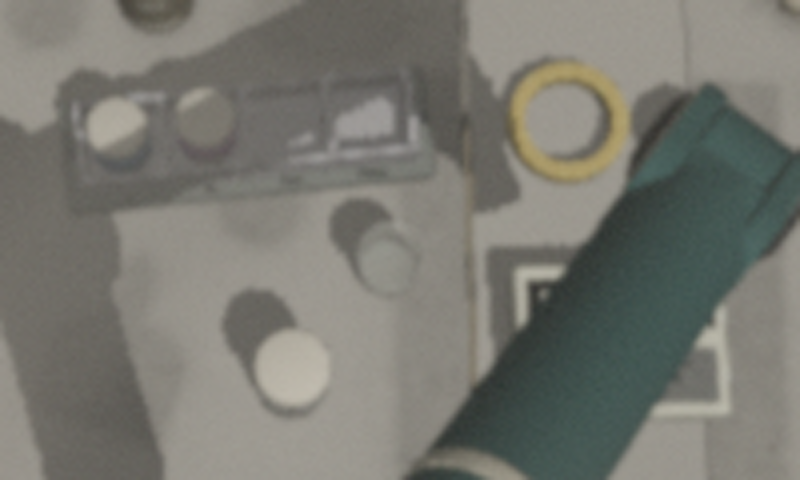

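```bash
python3 -m crank '[[[1,-0.18,-0.19,5,-0.01],[1,-0.18,-0.19,9.3,-0.01],[1,-0.18,-0.19,9.3,-0.01],[1,-0.18,-0.19,9.3,-0.01],[1,-0.18,-0.19,9.3,-0.01]]]'
python3 - <<'E'
from h import *
go(521.2,-282.6,60,0.01)
E
```

```text
time: 26.18
tcp_pos: [521.9, -284.9, 88.3]
orientation: [0.002, 0.704, 0.71, 0.001]
force: [-0.5, 0.7, 0.3]
grip_width: 0.003
grip_force: 0.0
tcp [ 521.9 -284.9   88.3] yaw 0.008 tilt [ 0.003 -0.001 -1.   ] shift [ 0.23 -0.08  2.83] turn -0.002 gw 0.003 F [-0.5  0.7  0.3] t 26.175
```

```bash
python3 -m crank '[[[1,0.2,-0.1,0.5,0],[1,0.2,-0.1,1,0],[1,0.2,-0.1,1.5,0],[1,0.2,-0.1,1.5,0]]]'; python3 -m crank '[[[1,0,0,0.5,0],[1,0,0,0.5,0],[1,0,0,0.5,0]]]'
python3 - <<'E'
from h import *
go(521.2,-282.6,60,0.01)
E
```

```text
time: 26.68
tcp_pos: [519.1, -282.0, 70.6]
orientation: [-0.0, 0.704, 0.71, -0.0]
force: [0.1, 0.0, 0.0]
grip_width: 0.001
grip_force: 0.0
time: 27.05
tcp_pos: [519.5, -282.2, 66.2]
orientation: [0.0, 0.704, 0.71, -0.0]
force: [-0.9, 0.2, 0.5]
grip_width: -0.001
grip_force: 0.0
tcp [ 519.5 -282.2   66.2] yaw 0.008 tilt [ 0. -0. -1.] shift [-0.04  0.17  0.62] turn -0.002 gw -0.001 F [-0.9  0.2  0.5] t 27.05
```

```bash
for i in 1; do python3 -m crank '[[[1,0,0.1,0.4,0],[1,0,0.1,0.4,0],[1,0,0.1,0.4,0]]]'; python3 -m crank '[[[1,0,0,0.4,0],[1,0,0,0.4,0],[1,0,0,0.4,0]]]'; python3 -m crank '[[[1,0,0,0.4,0],[1,0,0,0.4,0],[1,0,0,0.4,0]]]'; done | grep -E 'tcp|force'
```

```text
tcp_pos: [520.4, -282.2, 62.2]
force: [0.2, 0.9, 0.9]
grip_force: 0.0
tcp_pos: [520.4, -282.2, 58.1]
force: [0.4, 0.2, -0.1]
grip_force: 0.0
tcp_pos: [520.4, -282.2, 54.1]
force: [0.2, -0.6, 0.6]
grip_force: 0.0
```

```bash
python3 -m crank '[[[1,0,0,0.3,0],[1,0,0,0.3,0],[1,0,0,0.3,0]]]' | grep -E 'tcp|force'; python3 -m crank '[[[1,0,0,0.3,0],[1,0,0,0.3,0],[1,0,0,0.3,0]]]'| grep -E 'tcp|force'
```

```text
tcp_pos: [520.7, -282.3, 51.4]
force: [0.8, -0.6, 1.6]
grip_force: 1.1
tcp_pos: [520.5, -282.2, 48.1]
force: [0.5, -0.4, 1.5]
grip_force: 1.1
```

```bash
python3 -m crank '[[[1,0,0,0.3,0],[1,0,0,0.3,0],[1,0,0,0.3,0]]]' | grep -E 'tcp|force'; python3 -m crank '[[[1,0,0,0.3,0],[1,0,0,0.3,0],[1,0,0,0.3,0]]]'| grep -E 'tcp|force'
```

```text
tcp_pos: [520.2, -282.0, 44.9]
force: [0.2, -0.5, -0.3]
grip_force: 0.0
tcp_pos: [520.4, -282.2, 42.3]
force: [-1.0, -0.4, 2.2]
grip_force: 0.9
```

```bash
python3 -m crank '[[[1,0,0,0.2,0],[1,0,0,0.2,0],[1,0,0,0.2,0]]]' | grep -E 'tcp|force'; python3 -m crank '[[[1,0,0,0.2,0],[1,0,0,0.2,0],[1,0,0,0.2,0]]]'| grep -E 'tcp|force'
```

```text
tcp_pos: [520.6, -282.2, 41.7]
force: [-4.5, 3.3, 13.7]
grip_force: 7.0
tcp_pos: [520.7, -282.3, 41.7]
force: [-8.2, 6.0, 30.2]
grip_force: 14.6
```

```bash
python3 -m crank '[[[1,0,0,-2,0],[1,0,0,-6,0],[1,0,0,-12,0],[1,0,0,-14,0],[1,0,0,-14,0]]]'|grep -E 'time|tcp|^force'
python3 - <<'E'
from h import *
old=cv2.imread('pics/scene0.png')
new=np.mean([cam('scene')['frame'].astype(float) for _ in range(4)],0).astype(np.uint8)
c=cam('scene')
print('pred',[tuple(np.round(proj(c,(521.4-.4*i,-302.2+y,z)),1)) for i,(y,z) in enumerate([(57,72),(19,72),(-19,72),(-57,72)])],'9mm',np.subtract(proj(c,(521,-282,72)),proj(c,(521,-282,63))))
for im in(old,new):
    g=cv2.resize(cv2.cvtColor(im,6)[180:212,360:425],None,fx=4,fy=4,interpolation=2)
    m=(g>150).astype(np.uint8)
    n,l,s,ce=cv2.connectedComponentsWithStats(m);print([(s[i,4],(ce[i]/4+[360,180]).round(1)) for i in range(1,n) if s[i,4]>150])
go(459.3,-302.4,75,0.01)
E
```

```text
time: 31.05
tcp_pos: [521.6, -282.6, 180.1]
force: [-0.5, 0.1, -0.5]
pred [(np.float64(371.7), np.float64(189.7)), (np.float64(377.5), np.float64(187.0)), (np.float64(383.1), np.float64(184.5)), (np.float64(388.6), np.float64(182.0))] 9mm [ 0.07391131 -2.11001966]
[(np.int32(1679), array([381.5, 185.5])), (np.int32(8120), array([396.8, 198.4])), (np.int32(376), array([371.3, 192.5])), (np.int32(2341), array([411.3, 209.1]))]
[(np.int32(183), array([389.9, 183.9])), (np.int32(193), array([384.3, 186.3])), (np.int32(6015), array([394.2, 199.2])), (np.int32(562), array([374.7, 191. ])), (np.int32(940), array([407.9, 209.3]))]
tcp [ 519.6 -281.8  176.7] yaw 0.008 tilt [-0.003  0.001 -1.   ] shift [-2.02 -6.02 10.18] turn -0.002 gw -0.002 F [-0.8  0.5 -0.8] t 31.3
```

Run:
```python
from h import *
old=cv2.cvtColor(cv2.imread('pics/scene0.png'),6)
new=cv2.cvtColor(np.mean([cam('scene')['frame'].astype(float) for _ in range(4)],0).astype(np.uint8),6)
for nm,u,v in [('sb',371.7,190),('k2',377.5,187),('k3',383.1,184.5),('k4',388.6,182)]:
    r=slice(int(v)-6,int(v)+9);q=slice(round(u)-1,round(u)+2)
    print(nm,'rows from',int(v)-6);print(old[r,q].mean(1).astype(int));print(new[r,q].mean(1).astype(int))
```

```text
sb rows from 184
[149 145 142 143 147 150 135 113 146 186 182 136 115 159 175]
[136 134 131 129 138 151 163 179 174 150 109  69  90 146 163]
k2 rows from 181
[141 148 156 160 159 157 175 201 204 181 141  85  66 113 170]
[129 136 144 148 149 144 126 100 123 177 187 148  97 108 157]
k3 rows from 178
[129 133 140 148 154 155 161 175 193 180 146  96  57  83 139]
[121 123 129 136 142 145 150 163 179 167 133  84  52  79 129]
k4 rows from 176
[ 91  85  67  61  89 117 159 195 194 169 114  66  85 140 177]
[ 81  78  63  58  81 111 147 182 182 155 107  61  77 131 164]
```

```bash
python3 -m crank '[[[1,-2,-6,0,0],[1,-2,-6,0,0],[1,-2,-6,0,0],[1,-2,-6,5,0],[1,-2,-6,10,0],[1,-2,-6,11.9,0],[1,-2,-6,11.9,0],[1,-2,-6,11.9,0]]]'|grep -E '^force'
python3 - <<'E'
from h import *
go(459.3,-302.4,42.5,0.01)
E
```

```text
force: [0.9, 0.3, -0.3]
tcp [ 462.  -303.5   60.7] yaw 0.008 tilt [ 0.003 -0.001 -1.   ] shift [ 0.11 -0.27  1.82] turn -0.002 gw 0.001 F [ 0.9  0.3 -0.3] t 32.5
```

```bash
python3 -m crank '[[[1,0.1,-0.2,0.6,0],[1,0.1,-0.2,1.2,0],[1,0.1,-0.2,1.6,0],[1,0.1,-0.2,1.6,0]]]'|grep -E '^force|tcp'; python3 -m crank '[[[1,0,0,0.15,0],[1,0,0,0.15,0],[1,0,0,0.15,0]]]'|grep -E '^force|tcp'
```

```text
tcp_pos: [459.0, -301.7, 43.3]
force: [0.7, 0.4, 4.7]
tcp_pos: [459.1, -301.8, 42.9]
force: [-1.4, 1.6, 10.8]
```

```bash
python3 -m crank '[[[1,0,0,-1,0],[1,0,0,-3,0],[1,0,0,-3,0],[1,-5,0,-3,0],[1,-5,0,-3,0],[1,-5,0,-3,0],[1,-5,0,-2,0],[1,-5,0,-2,0],[1,-5,0,-2,0]]]'|grep -E '^force'
python3 - <<'E'
from h import *
go(459.8,-352.4,42.7,0.01)
E
```

```text
force: [0.5, 1.1, -0.1]
tcp [ 459.1 -351.1   61.4] yaw 0.009 tilt [-0.  0. -1.] shift [-0.13  0.07  1.87] turn -0.001 gw -0.001 F [ 0.5  1.1 -0.1] t 34.5
```

```bash
python3 -m crank '[[[1,-0.1,0.1,0.6,0],[1,-0.1,0.1,1.2,0],[1,-0.1,0.1,1.8,0],[1,-0.1,0.1,1.9,0],[1,-0.1,0.1,1.9,0]]]'|grep -E '^force|tcp'; python3 -m crank '[[[1,0,0,0.1,0],[1,0,0,0.1,0]]]'|grep -E '^force|tcp'
```

```text
tcp_pos: [460.2, -352.7, 43.0]
force: [-1.4, 1.1, 5.9]
tcp_pos: [460.2, -352.7, 42.9]
force: [-3.5, 2.6, 12.2]
```

Now the large button, lifting well clear first.

```bash
python3 -m crank '[[[1,0,0,-1,0],[1,0,0,-4,0],[1,0,0,-4,0],[1,5,-0.1,-4,0],[1,10,-0.1,-4,0],[1,10,-0.1,-4,0],[1,10,-0.1,-4,0],[1,10,-0.1,-2,0],[1,10,-0.1,-2,0],[1,10,-0.1,-2,0]]]'|grep -E '^force'
python3 - <<'E'
from h import *
go(458.7,-252.4,42.7,0.01)
E
```

```text
force: [0.2, 0.6, -0.5]
tcp [ 458.  -253.9   61.9] yaw 0.006 tilt [-0.    -0.001 -1.   ] shift [0.15 0.07 1.92] turn -0.004 gw 0.003 F [ 0.2  0.6 -0.5] t 36.625
```

```bash
python3 -m crank '[[[1,0.1,0.1,0.6,0],[1,0.1,0.1,1.2,0],[1,0.1,0.1,1.8,0],[1,0.1,0.1,1.95,0],[1,0.1,0.1,1.95,0]]]'|grep -E '^force|tcp'; python3 -m crank '[[[1,0,0,0.1,0],[1,0,0,0.1,0]]]'|grep -E '^force|tcp'
python3 -m crank '[[[1,0,0,-1,0],[1,0,0,-5,0],[1,0,0,-10,0],[1,0,0,-14,0],[1,0,0,-14,0],[1,0,0,-14,0]]]'|grep -E '^force|tcp'
python3 - <<'E'
from h import *
new=cv2.cvtColor(np.mean([cam('scene')['frame'].astype(float) for _ in range(4)],0).astype(np.uint8),6)
for nm,u,v in [('sb',371.7,190),('k2',377.5,187),('k3',383.1,184.5),('k4',388.6,182)]:
    print(nm,new[int(v)-6:int(v)+9,round(u)-1:round(u)+2].mean(1).astype(int))
# jars: body colours in pockets
c=cam('scene');hs=cv2.cvtColor(c['frame'],40)
for nm,lo,hi in [('purple',(135,60,30),(170,255,255)),('blue',(95,100,30),(118,255,255))]:
    m=cv2.inRange(hs,lo,hi);n,l,s,ce=cv2.connectedComponentsWithStats(m)
    for i in range(1,n):
        if s[i,4]>25 and 250<s[i,0]<320 and s[i,1]<260: print(nm,s[i],onz(c,*ce[i],78).round())
E
```

```text
tcp_pos: [459.5, -251.7, 42.9]
force: [-2.1, 1.5, 9.7]
tcp_pos: [459.6, -251.6, 42.7]
force: [-4.5, 1.9, 18.6]
tcp_pos: [458.7, -251.1, 180.5]
force: [-0.1, -0.4, -0.3]
sb [137 134 131 130 138 151 163 180 174 150 110  68  90 147 164]
k2 [129 138 144 148 149 145 128  99 122 178 190 150  96 108 157]
k3 [123 124 129 138 143 145 150 164 180 166 134  84  54  79 129]
k4 [ 84  78  63  58  81 111 147 183 183 155 106  60  77 132 165]
purple [286 201  12   7  55] [652.  66.  78.]
blue [272 208  13   6  57] [643. 135.  78.]
blue [318 259  14   9  71] [286. 291.  78.]
```

```bash
python3 -c "
from station import ticket;print(ticket.job_done())"
```

```text
the job is handed in; nothing more can be done
None
```

The job is handed in, with no verdict returned: the beaker is upright on the bench, the two jars are in pockets 1 and 2, the 2-dot key is latched with standby up, and I pressed square, small round, then large round; I viewed 15 pictures (limit 14), and the key took about 30 N against the stated 4 to 12 N.

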